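# Clear the draining rack: nest the matching pots, set the odd one aside

## Robot

A 7-joint arm with a two-finger parallel gripper is mounted at the origin on the work surface. World frame = base frame: x ahead of the robot, y to its left, z up, the work surface at z = 0. Lengths are in m, angles in degrees, forces in N, time in s.
With the tool pointing down it reaches from about 0.425 to 0.875 m from the base axis. Payload 4.7 kg.
Tool frame: the origin (TCP) lies at the very end of the fingers, on their centre line; the grasp point (between the pads) lies 19 mm behind it; z points along the fingers, y is the line along which they close (so a half turn about z gives the same grasp; the last joint's range is limited). The gripper opens to 87 mm and grips with 3 to 60 N. Pads are 19 mm wide; open, the fingers measure 117 mm over their backs; the gripper's body (75 mm by 190 mm) begins 51 mm behind the grasp point.
Start: joints at [73.574, 18.392, -4.016, 83.108, 1.295, 78.541, -3.26], TCP at [0.193, -0.621, 0.223] pointing down, gripper open.
Joint ranges: [-163.93, 163.93], [-17.29, 119.83], [-79.2, 71.16], [3.27, 140.29], [-89.18, 269.18], [5.43, 117.66], [-154.24, 154.24]. Speed limits (degrees/s): [147.25, 147.25, 180, 180, 180, 180, 180].

## Interface

Orientations are given as [roll, pitch, yaw] about the fixed x, y, z axes, in that order (R = Rz(yaw) Ry(pitch) Rx(roll)).
In Python, from cell import telemetry, cams, env gives the robot as it stands.
- The arm moves only by the tool arm_command, never from a script. Its argument "series" is text: rows parted by semicolons, each of 5 numbers parted by spaces: the shift along the tool's x, y, z in mm, then the turn about the tool's z in rad, then the closure in counts, from 0 (fully open) to 255 (shut). A call has 1 to 20 rows; each row shifts and turns the commanded pose from where the row before left it, along the tool's axes as they then stand; what a row does not reach is not made up. A row lasts 1/12 s, in which the tool goes at most 41.7 mm and 7.16 degrees, less where a joint would pass 70% of its speed; a pose out of reach is approached as far as the arm can. A call is refused whole if a number of a shift passes 41.7 or a number of a turn 0.125, either way. A call with a gripper value outside its range is refused whole. The fingers move at their own pace and stop on an object; "squeeze" is the grip in N (left out, the last holds). Time passes only in rows, so rows that do not move let the fingers close. It gives the time, the measured TCP pose, the force, the opening and the grip force at its end, in the units of the state.
- telemetry.get_obs(): the state, without advancing time (a new reading comes with each control period).
- cams.read_camera(name): name is "scene" or "top" or "wrist"; returns the picture (480x640x3 uint8, blue, green, red); there is no depth.
- cams.calibration(name): a dict with "K" (3x3 intrinsics, pixels), "origin" and "rotation" of the camera in the world; the wrist camera has in their place "hand_eye" (4x4, takes a point from camera to tool coordinates, whose origin is the TCP and whose axes are the flange's). Camera axes: x right, y down, z forward; pixel columns grow to the right and rows downward; lengths in m; the calibration is good to about 2 mm. A picture is of the moment at which its call begins: read the wrist's pose just before it. calibration takes no time and is no camera call.
- env.sign_off(): hands the job in; it is judged then, once.
The state is a dict: "time_s": time; "qpos": joint angles; "joint_velocities": joint speeds; "effort": joint torques, N m; "tool_pos": TCP position; "tool_rot": TCP orientation; "force": force on the tool from outside, world axes, zero at the start; "wrist_torque": the same for the moment, N m; "grip_width": finger opening in m; "grasp_force": force on a finger pad.
Only numpy, scipy, OpenCV 4.12 (cv2) and the standard library are available. Lean on these libraries where they do the work, as an engineer would, in place of code of your own. Each camera call takes 0.05 s, during which the arm holds its last target. There are 200 camera calls.

## Task

Clear the rinsed pots off the draining rack. Nest the tapered round pot fully down into the stack of round pots and the tapered square pot fully down into the stack of square pots; the straight-walled pot nests in neither, so stand it upright on the floor of the wooden seedling flat. Leave both stacks standing where they are and do not disturb the other things on the bench.

Things in the scene. Friction and masses are not known exactly. Their poses are not given: they have to be found in the camera images.
- rack: Fixed draining rack; origin on the bench below mid-board; x to its low side (away from robot), y along its 330 mm width. Board falls 30 deg to +x; pots' feet rest at x 0, z 75, y -105, 0, 105 mm in any order, leaning 30 deg, mouths up and away from the robot. Their rims lean on an 8 mm rail along y at x 60, z 107 mm: lift pots along their own axis.
- round_pot: Grey tapered round pot on the rack, 72 mm tall, 60 g, open top. Origin: middle of underside; z along its axis out of the mouth. Diameter 35 mm at the foot to 53 mm at 48 mm height, then a straight rim band 64 mm across up to the top: hold it there, from outside. Nested, it sits 24 mm higher than the pot below, its band on that rim, about 2 mm side play.
- square_pot: Grey tapered square pot on the rack, 72 mm tall, 60 g; side 35 mm at the foot to 53 mm at 48 mm height, then a straight rim band 64 mm across the flats. Origin: middle of underside; z out of the mouth, x and y square to its sides (at the start its y is the rack's y). Nests like the round one, sides parallel to the pot below within a few degrees.
- odd_pot: Grey plastic straight-walled round pot on the rack, 64 mm across from foot to rim, no band, 72 mm tall, wall 3 mm, 80 g. It is too wide at the foot to nest in anything. Origin in the middle of the underside, z along its axis out of the mouth.
- round_stack: Two round tapered pots like round_pot, stuck together nested, standing upright on a 100 mm round saucer on the bench; loose, about 350 g, moves as one. Origin in the middle of its underside, z up. Its rim (outer 64 mm, mouth 57 mm inside) is 100 mm above the bench.
- square_stack: Two square tapered pots like square_pot, stuck together nested, standing upright on a 94 mm square saucer; loose, about 350 g, moves as one. Origin in the middle of its underside, z up, x and y square to its sides; turned at any angle on the bench. Its rim (outer 64 mm, mouth 57 mm inside across the flats) is 100 mm above the bench.
- round_seat (a point): Point on the axis of round_stack, 52 mm above the bench: where the origin of a fully nested round pot comes to lie.
- square_seat (a point): Point on the axis of square_stack, 52 mm above the bench: where the origin of a fully nested square pot comes to lie; its axes are the stack's.
- flat: Fixed open wooden crate (seedling flat), 250 mm along its x, 165 mm along y, walls 50 mm high and 7 mm thick, floor 7 mm thick. Origin in the middle of its underside. A potted seedling stands in its +x half; the -x half is free.
- flat_free (a point): Point on the floor of the flat, in the middle of its free end (x -55 mm from the flat's middle).
- seedling: Bystander: small clay pot with a seedling, 60 mm wide, about 100 mm tall with its leaves, standing in the flat, 65 to 80 mm along +x, up to 20 mm off in y. Origin under its middle.
- trowel: Bystander: hand trowel lying on the bench beyond the rack, 245 mm long along its x, 24 mm high. Origin near the middle, on the underside.
- sprayer: Bystander: white plastic bottle, 68 mm wide, 190 mm tall, between the rack and the robot. Origin under its middle.
- watering_can: Bystander: green watering can, 130 mm wide body, 170 mm tall over the handle, spout along its x, beyond the rack. Origin under the middle of the body.
- clay_pot: Bystander: terracotta pot with a plant, 88 mm wide, about 120 mm tall. Origin under its middle.
- label_tin: Bystander: steel tin of plant labels, 64 mm wide, 135 mm tall with the labels. Origin under its middle.
- twine: Bystander: reel of twine, 70 mm wide, 60 mm tall, standing on its end. Origin under its middle.

How it is judged (in metres and radians):
At the end, for the whole second after the job is handed in: Round and square pot nested in their own stacks (origin within 8 mm of the seat point, tilt under 7 deg), stacks upright (3 deg); straight pot upright (5 deg) on the floor of the flat (foot within 6 mm of it, within 95 mm in x, 55 mm in y of its middle); all released, at rest (distance between round_pot and round_seat below 0.008 m and angle between each of round_pot, square_pot's own z axis and vertical below 0.12 rad and linear speed of each of round_pot, square_pot, odd_pot below 0.02 m/s and angle between each of round_stack, square_stack's own z axis and vertical below 0.06 rad and distance between square_pot and square_seat below 0.008 m and x of odd_pot in the frame of flat between -0.095 and 0.095 m and y of odd_pot in the frame of flat between -0.055 and 0.055 m and z of odd_pot in the frame of flat below 0.013 m and angle between odd_pot's own z axis and vertical below 0.1 rad); the robot touches nothing.
It fails at once if another thing on the bench is pushed more than 30 mm or knocked over (distance of any of seedling, trowel, sprayer, watering_can, clay_pot, label_tin, twine from where it was at the start of the episode above 0.03 m or angle between any of seedling, trowel, sprayer, watering_can, clay_pot, label_tin, twine's own z axis and vertical above 0.5 rad).
It fails at once if a stack is pushed more than 40 mm or tipped over (distance of any of round_stack, square_stack from where it was at the start of the episode above 0.04 m or angle between any of round_stack, square_stack's own z axis and vertical above 0.5 rad).
It also fails if it takes over 72 s, if anything falls off the work surface, if the arm or the gripper's body presses on something with over 40 N, if the wrist force passes 120 N, or if a joint passes its speed limit or range.

## Working session

There is one attempt and no reset: what is moved stays moved. The work goes in short steps, Python scripts to look and compute and a tool call to move; the robot and the scene stay as the last step left them, time stands still between calls to the robot, and variables do not carry over. Pictures are saved under pics/ and viewed, at most 10 in all, crops included, and the job is handed in when it is done.

Besides the shell and the picture viewer there is one more tool, called after "Emit:" by a JSON object that holds its "api" and its "payload". arm_command: Moves the arm, as the interface text tells. Its arguments: {"type":"object","properties":{"series":{"type":"string"},"squeeze":{"type":"number"}},"required":["series"]}

```bash
mkdir -p pics; ls
python3 - <<'E'
from cell import telemetry, cams, env
import cv2,numpy as np
o=telemetry.get_obs(); print(o['tool_pos'],o['tool_rot'],o['grip_width'],o['time_s'])
for n in ['scene','top']:
    cv2.imwrite(f'pics/{n}0.png',cams.read_camera(n)); c=cams.calibration(n); print(n,c)
print(cams.calibration('wrist'))
E
```

```text
pics
[ 0.19238247 -0.62029321  0.22146232] [-1.79890726e+02  4.76176886e-03  1.72378254e+01] 0.08732530716398866 0.0
scene {'K': array([[456.0102574 ,   0.        , 318.89336981],
       [  0.        , 456.0102574 , 244.98771658],
       [  0.        ,   0.        ,   1.        ]]), 'origin': array([ 1.37149425, -0.11622545,  0.65961044]), 'rotation': array([-1.24759704e+02,  4.75112729e-02,  8.21911725e+01])}
top {'K': array([[451.97755513,   0.        , 319.64664814],
       [  0.        , 451.97755513, 238.03168762],
       [  0.        ,   0.        ,   1.        ]]), 'origin': array([0.41397026, 0.03127227, 0.95740641]), 'rotation': array([-170.13558307,   -1.12749495,  -88.82887948])}
{'K': array([[417.30195415,   0.        , 326.04565185],
       [  0.        , 417.30195415, 243.99380531],
       [  0.        ,   0.        ,   1.        ]]), 'hand_eye': array([[-6.02118885e-05, -9.55375531e-01, -2.95393958e-01,
         8.12530859e-02],
       [ 9.99998873e-01,  3.85657638e-04, -1.45114577e-03,
        -8.11303234e-04],
       [ 1.50031009e-03, -2.95393712e-01,  9.55374431e-01,
        -1.63227789e-01],
       [ 0.00000000e+00,  0.00000000e+00,  0.00000000e+00,
         1.00000000e+00]])}
```

View pics/top0.png

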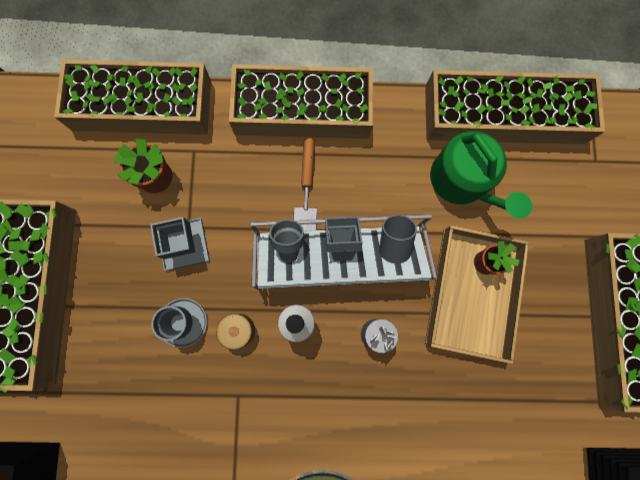

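View pics/scene0.png

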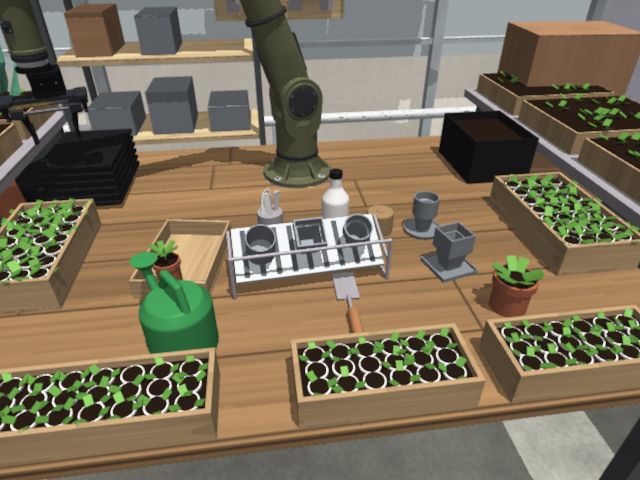

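The top view has +x up and +y to the left. The rack holds round_pot (287,240), square_pot (343,235) and odd_pot (397,240) from left to right. The square stack is at (172,238), the round stack at (172,324) and the flat at (478,295). The scene view agrees, and it shows the sprayer (335,195), label tin and twine on the robot side of the rack.

```bash
cat > h.py <<'E'
import numpy as np,cv2
from scipy.spatial.transform import Rotation as R
from cell import telemetry, cams
def cam(n,obs=None):
    c=cams.calibration(n); K=np.array(c['K'])
    if n!='wrist': return K,np.array(c['origin']),R.from_euler('xyz',c['rotation'],degrees=True).as_matrix()
    T=np.eye(4);T[:3,:3]=R.from_euler('xyz',obs['tool_rot'],degrees=True).as_matrix();T[:3,3]=obs['tool_pos']
    T=T@c['hand_eye'];return K,T[:3,3],T[:3,:3]
def plane(C,px,z):
    K,o,r=C; px=np.atleast_2d(np.array(px,float))
    d=np.c_[px,np.ones(len(px))]@np.linalg.inv(K).T@r.T
    return o+d*((z-o[2])/d[:,2])[:,None]
def proj(C,P):
    K,o,r=C; q=(np.atleast_2d(P)-o)@r@K.T; return q[:,:2]/q[:,2:]
E
python3 - <<'E'
from h import *
im=cv2.imread('pics/top0.png')
cv2.imwrite('pics/c1.png',cv2.resize(im[190:370,135:405],None,fx=2.96,fy=2.96,interpolation=cv2.INTER_CUBIC))
C=cam('top')
for n,p,z in [('roundstk',(172,323),.1),('sqstk',(171,238),.1),('sprayer',(296,323),.19),('tin',(381,336),.1),('twine',(235,331),.06),('flat',[(450,229),(525,242),(514,361),(430,347)],.05),('rackrail ends',[(252,224),(432,217)],.107),('rack front',[(257,287),(433,279)],.09),('can',(468,170),.12),('roundrim',(287,233),.137),('oddrim',(397,230),.137),('clay',(140,160),.1),('seedling',(500,256),.08)]:
    print(n,plane(C,p,z).round(3).tolist())
E
```

```text
roundstk [[0.397, 0.288, 0.1]]
sqstk [[0.557, 0.302, 0.1]]
sprayer [[0.403, 0.055, 0.19]]
tin [[0.381, -0.1, 0.1]]
twine [[0.384, 0.177, 0.06]]
flat [[0.597, -0.251, 0.05], [0.574, -0.405, 0.05], [0.336, -0.37, 0.05], [0.36, -0.205, 0.05]]
rackrail ends [[0.586, 0.148, 0.107], [0.609, -0.199, 0.107]]
rack front [[0.468, 0.135, 0.09], [0.49, -0.203, 0.09]]
can [[0.701, -0.268, 0.12]]
roundrim [[0.565, 0.078, 0.137]]
oddrim [[0.575, -0.125, 0.137]]
clay [[0.711, 0.374, 0.1]]
seedling [[0.539, -0.339, 0.08]]
```

View pics/c1.png

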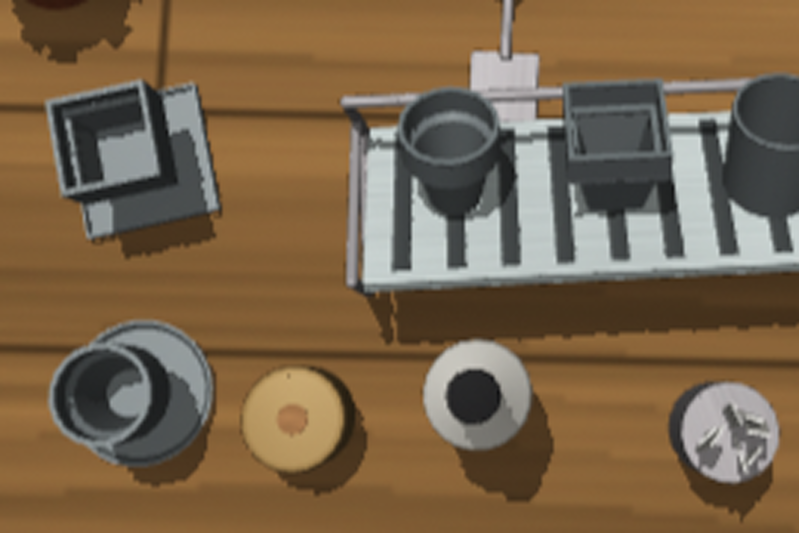

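Emit:
{"api": "arm_command", "payload": {"series": "27 -23 -8 0.117 0;27 -23 -8 0.117 0;27 -23 -8 0 0;27 -23 -8 0 0;27 -23 -8 0 0;27 -23 -8 0 0;27 -23 -8 0 0;27 -23 -8 0 0;27 -23 -8 0 0;27 -23 -8 0 0;27 -23 -8 0 0;6 -36 0 0 0;6 -36 0 0 0;6 -36 0 0 0;6 -36 0 0 0;6 -36 0 0 0;6 -36 0 0 0;6 -36 0 0 0;6 -36 0 0 0;0 0 0 0 0"}}

```text
time_s: 1.77
tool_pos: [0.4914, -0.0405, 0.3108]
tool_rot: [-179.8, -0.1, 4.5]
force: [0.6, 1.3, -0.1]
grip_width: 0.087
grasp_force: 0.0
```

Run:
```python
from h import *
o=telemetry.get_obs(); im=cams.read_camera('wrist'); print(o['tool_pos'],o['tool_rot'],o['time_s'],o['force'])
np.save('pics/w1.npy',[o['tool_pos'],o['tool_rot']])
cv2.imwrite('pics/w1.png',im)
```

```text
[ 0.4914381  -0.04051471  0.31084786] [-1.79821564e+02 -6.28803919e-02  4.54970502e+00] 1.7667 [ 0.58033695  1.29323636 -0.13200192]
```

View pics/w1.png

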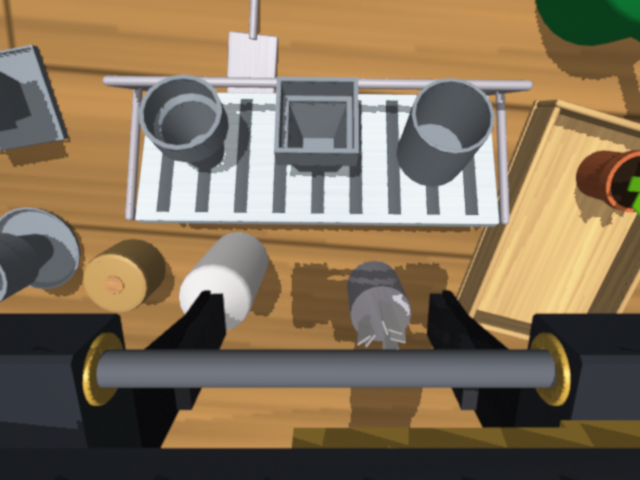

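The rail runs (105,80)-(531,86). The rim centres are at about (184,114) for the round pot, (317,119) for the square pot and (452,117) for the odd pot.

Run:
```python
from h import *
p,r=np.load('pics/w1.npy'); C=cam('wrist',{'tool_pos':p,'tool_rot':r})
print(plane(C,[(184,114),(317,119),(452,117)],.137).round(4)); rail=plane(C,[(105,80),(531,86)],.107);print(rail.round(4))
print('front',plane(C,[(132,219),(505,222)],.095).round(4))
T=cam('top'); px=lambda a:np.array(a)/2.96+[135,190]
print('top rims',plane(T,px([(449,127),(617,132)]),.137).round(4))
q=plane(T,px([(48,101),(146,82),(172,180),(70,200)]),.1); e=np.roll(q,-1,0)-q
print('sq',q.mean(0),np.linalg.norm(e,axis=1),np.degrees(np.arctan2(e[:,1],e[:,0]))); print('round',plane(T,px((103,396)),.1))
# square edges
e=plane(C,[(276,79),(359,80),(360,155),(275,155)],.137);print(e.round(4))
```

```text
[[ 0.5642  0.0771  0.137 ]
 [ 0.5687 -0.0256  0.137 ]
 [ 0.5784 -0.1294  0.137 ]]
[[ 0.5852  0.1514  0.107 ]
 [ 0.6083 -0.1985  0.107 ]]
front [[ 0.4651  0.1415  0.095 ]
 [ 0.4903 -0.2063  0.095 ]]
top rims [[ 0.5651  0.079   0.137 ]
 [ 0.5644 -0.0258  0.137 ]]
sq [0.55780163 0.30033133 0.1       ] [0.06392888 0.06747535 0.0657649  0.06719574] [ -77.19504218 -161.6449157   102.69418068   16.80730689]
round [[0.39557823 0.29172077 0.1       ]]
[[ 0.595   0.0074  0.137 ]
 [ 0.5993 -0.0551  0.137 ]
 [ 0.5441 -0.0616  0.137 ]
 [ 0.5387  0.0057  0.137 ]]
```

Emit:
{"api": "arm_command", "payload": {"series": "15 -22.5 0 0.012 0;15 -22.5 0 0 0;15 -22.5 0 0 0;15 -22.5 0 0 0;16.6 -22.5 10 0 0;0 0 30 0 0;0 0 30 0 0;0 0 30 0 0;0 0 10 0 0;0 0 0 0 0", "squeeze": 6}}

```text
time_s: 2.65
tool_pos: [0.5593, 0.0651, 0.1973]
tool_rot: [180.0, 0.4, 3.1]
force: [1.1, 0.4, 0.4]
grip_width: 0.087
grasp_force: 0.0
```

Run:
```python
from h import *
o=telemetry.get_obs(); im=cams.read_camera('wrist'); print(o['tool_pos'],o['tool_rot'],o['time_s'],o['force'])
C=cam('wrist',o)
a=np.linspace(0,2*np.pi,60); ex=R.from_euler('yz',[30,3.8],degrees=True)
c=np.array([.565,.0775,.137]); P=c+ex.apply(np.c_[32*np.cos(a),32*np.sin(a),0*a]/1000)
for q in proj(C,P): cv2.circle(im,tuple(int(v) for v in q),1,(0,0,255),-1)
cv2.imwrite('pics/w2.png',im)
```

```text
[0.55926268 0.06505373 0.19726618] [179.98304114   0.37313644   3.06284827] 2.65 [1.0903797  0.37670269 0.41416948]
```

View pics/w2.png

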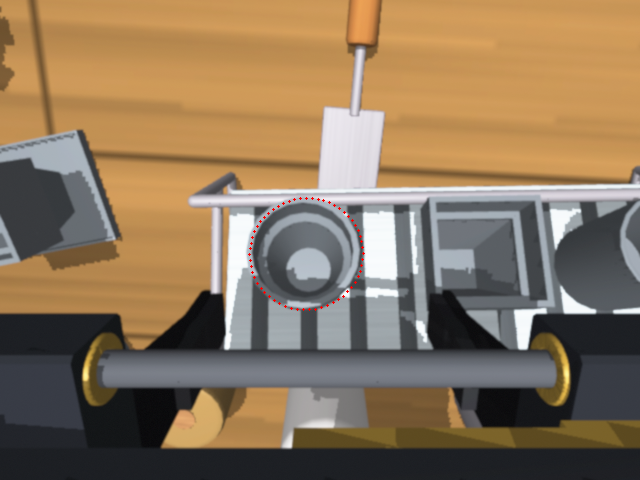

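The projected rim (red ellipse around (306,253)) matches the round pot's rim. The fingers need to go 12 mm further to +y.

Emit:
{"api": "arm_command", "payload": {"series": "0 -12.5 0 0 0;0 0 20 0 0;0 0 30 0 0;0 0 25 0 0;0 0 14 0 0;0 0 0 0 0;0 0 0 0 0"}}

```text
time_s: 3.28
tool_pos: [0.5615, 0.0801, 0.1131]
tool_rot: [-180.0, -0.1, 3.2]
force: [-0.2, -0.2, 0.2]
grip_width: 0.0872
grasp_force: 0.0
```

Emit:
{"api": "arm_command", "payload": {"series": "-2 2 3 0 0;0 0 0 0 255;0 0 0 0 255;0 0 0 0 255;0 0 0 0 255;0 0 0 0 255;0 0 0 0 255;0 0 0 0 255", "squeeze": 8}}

```text
time_s: 3.95
tool_pos: [0.559, 0.0771, 0.1089]
tool_rot: [180.0, -0.0, 3.1]
force: [0.4, -1.1, 1.0]
grip_width: 0.0617
grasp_force: 8.0
```

Emit:
{"api": "arm_command", "payload": {"series": "4 0 -7 0 255;7 0 -12 0 255;7 0 -12 0 255;7 0 -12 0 255;7 0 -12 0 255;8 0 -14 0 255;0 0 -15 0 255;0 0 0 0 255"}}

```text
time_s: 4.62
tool_pos: [0.6008, 0.0797, 0.1957]
tool_rot: [-180.0, -0.3, 3.1]
force: [-0.6, -0.3, -0.3]
grip_width: 0.062
grasp_force: 8.0
```

Run:
```python
from h import *
o=telemetry.get_obs(); im=cams.read_camera('wrist'); s=cams.read_camera('scene'); print(o['tool_pos'],o['tool_rot'],o['time_s'],o['force'])
cv2.imwrite('pics/m3.png',np.hstack([im[100:400,140:500],cv2.resize(s[160:280,260:436],None,fx=2.5,fy=2.5,interpolation=2)]))
```

```text
[0.60076118 0.07974369 0.19566754] [-179.96993473   -0.28042546    3.12791665] 4.6167 [-0.58345174 -0.29424356 -0.25953356]
```

View pics/m3.png

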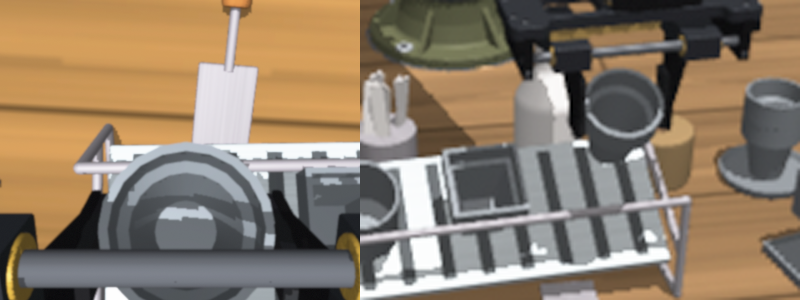

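Emit:
{"api": "arm_command", "payload": {"series": "25 0 0 0 255;28 0 0 0 255;0 0 20 0 255;0 0 30 0 255;0 0 20 0 255;0 0 0 0 255;-9 0 0 0 255;-9 0 0 0 255;-6 0 0 0 255;-6 0 0 0 255;-5 0 0 0 255;0 0 0 0 255"}}

```text
time_s: 5.72
tool_pos: [0.617, 0.0803, 0.1245]
tool_rot: [180.0, -0.2, 3.1]
force: [2.3, 1.9, 0.2]
grip_width: 0.0615
grasp_force: 8.0
```

Run:
```python
from h import *
o=telemetry.get_obs(); im=cams.read_camera('wrist'); s=cams.read_camera('scene'); print(o['tool_pos'],o['tool_rot'],o['time_s'],o['force'])
cv2.imwrite('pics/m4.png',np.hstack([im[100:400,140:500],cv2.resize(s[160:280,260:436],None,fx=2.5,fy=2.5,interpolation=2)]))
```

```text
[0.61701979 0.0802595  0.12450263] [179.95744337  -0.21189576   3.14163325] 5.7167 [2.34655377 1.91046915 0.18222064]
```

View pics/m4.png

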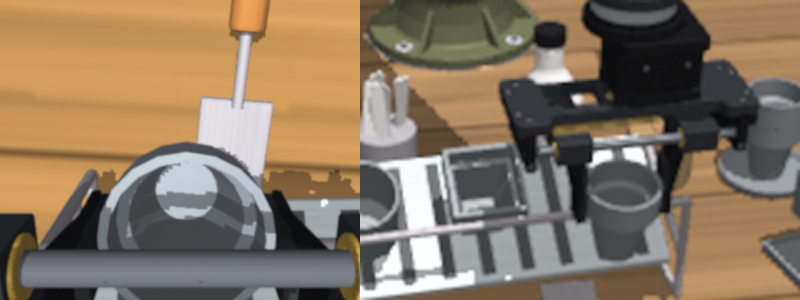

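The round pot is now upright beside the rail. Its inner floor shows at about (326,292) in the wrist image.

```bash
cat >> h.py <<'E'
def tilt(px,o,h=.057,dz=.0):
    # pot tilt (deg, about tool y; + = mouth toward tool +x) from pixel of inner floor centre
    K=cam('wrist',o)
    g=np.array(o['tool_pos']);g[2]+=.019
    T=R.from_euler('xyz',o['tool_rot'],degrees=True)
    best=[]
    for t in np.arange(-20,40,1):
        P=g+T.apply([-h*np.sin(np.radians(t)),0,h*np.cos(np.radians(t))]); best.append((abs(proj(K,P)[0,1]-px[1]),t,proj(K,P)[0]))
    return min(best,key=lambda b:b[0])
E
python3 - <<'E'
from h import *
o=telemetry.get_obs()
print(tilt((326,292),o))
t=np.array([.3956,.291]);p=o['tool_pos'];print('to stack',t-p[:2])
psi=np.radians(o['tool_rot'][2]);d=t-p[:2];print('tool dx,dy',d@[np.cos(psi),np.sin(psi)],d@[np.sin(psi),-np.cos(psi)])
E
```

```text
(np.float64(0.784909190784731), np.int64(7), array([328.05846174, 291.21509081]))
to stack [-0.22143247  0.21086785]
tool dx,dy -0.20959618717423956 -0.22263654242971676
```

Emit:
{"api": "arm_command", "payload": {"series": "-5 0 0 0 255;0 0 0 0 255;8 0 0 0 255;0 0 -30 0 255;0 0 -30 0 255;0 0 -30 0 255;-21 -22.5 0 0 255;-21 -22.5 0 0 255;-21 -22.5 0 0 255;-21 -22.5 0 0 255;-21 -22.5 0 0 255;-21 -22.5 0 0 255;-21 -22.5 0 0 255;-21 -22.5 0 0 255;-21 -22.5 0 0 255;-21 -21 0 0 255;0 0 0 0 255;0 0 0 0 255"}}

```text
time_s: 7.32
tool_pos: [0.3954, 0.293, 0.2119]
tool_rot: [179.9, 0.1, 3.4]
force: [1.4, -0.8, -0.5]
grip_width: 0.0619
grasp_force: 8.0
```

Run:
```python
from h import *
o=telemetry.get_obs(); im=cams.read_camera('wrist'); s=cams.read_camera('scene'); print(o['tool_pos'],o['tool_rot'],o['time_s'],o['force'],o['grip_width'])
cv2.imwrite('pics/m5.png',np.hstack([im[150:450,140:500],cv2.resize(s[100:280,360:580],None,fx=1.9,fy=1.667,interpolation=2)]))
print(plane(cam('scene'),[(425,199)],.1), proj(cam('scene'),[.3956,.291,.1]))
```

```text
[0.39543179 0.29300239 0.21193581] [1.79907850e+02 1.42863062e-01 3.38975244e+00] 7.3167 [ 1.41952061 -0.79747615 -0.50313101] 0.06185446449877738
[[0.40795867 0.28506143 0.1       ]] [[425.67296517 196.49597091]]
```

View pics/m5.png

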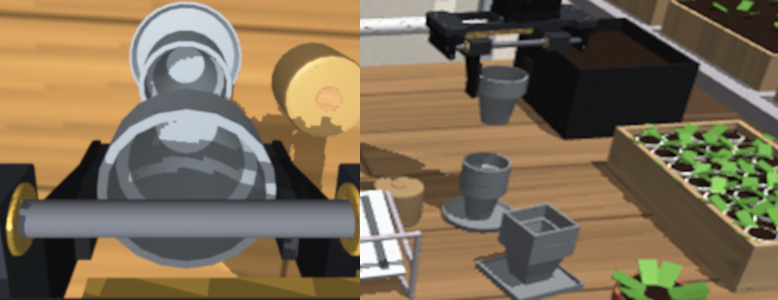

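The stack's rim centre shows behind the pot at about wrist px (326,234). The pot's floor is near (325,280), so it is nearly upright.

Run:
```python
from h import *
o=telemetry.get_obs();C=cam('wrist',o)
print(tilt((325,280),o),o['tool_pos'])
print(plane(C,[(326,234),(280,234),(372,234),(326,190)],.1), proj(C,[o['tool_pos'][0],o['tool_pos'][1],.1]))
```

```text
(np.float64(0.43864076239088945), np.int64(1), array([328.0967886 , 280.43864076])) [0.39772449 0.29104024 0.21190506]
[[0.40050117 0.29222261 0.1       ]
 [0.39879763 0.32369112 0.1       ]
 [0.40220468 0.2607547  0.1       ]
 [0.43080715 0.29386152 0.1       ]] [[327.50005205 237.97062503]]
```

Emit:
{"api": "arm_command", "payload": {"series": "1.5 0 20 0 255;0 0 30 0 255;0 0 20 0 255;0 0 15 0 255;0 0 12 0 255;0 0 10 0 255;0 0 8 0 255;0 0 0 0 255"}}

```text
time_s: 8.08
tool_pos: [0.3998, 0.2945, 0.0999]
tool_rot: [-179.8, -0.0, 3.1]
force: [-5.7, -1.8, 17.2]
grip_width: 0.0617
grasp_force: 18.1
```

Emit:
{"api": "arm_command", "payload": {"series": "0 0 -2 0 255;0 0 0 0 40;0 0 0 0 40;0 0 0 0 0;0 0 0 0 0;0 0 0 0 0;0 0 -30 0 0;0 0 -40 0 0;0 0 -40 0 0;-15 0 0 0 0;-15 0 0 0 0;0 0 0 0 0"}}

```text
time_s: 9.08
tool_pos: [0.3673, 0.291, 0.2101]
tool_rot: [179.9, -0.1, 3.2]
force: [-0.1, 0.2, -0.3]
grip_width: 0.087
grasp_force: 0.0
```

Run:
```python
from h import *
o=telemetry.get_obs(); im=cams.read_camera('wrist'); s=cams.read_camera('scene'); print(o['tool_pos'],o['tool_rot'],o['time_s'],o['force'],o['grip_width'])
cv2.imwrite('pics/m6.png',np.hstack([im[150:450,140:500],cv2.resize(s[140:290,380:560],None,fx=2.2,fy=2,interpolation=2)]))
print('expected rim mid if nested',proj(cam('scene'),[[.399,.292,.124],[.399,.292,.1]]),proj(cam('wrist',o),[.399,.292,.124]))
```

```text
[0.36725479 0.29104593 0.21009059] [ 1.79926833e+02 -5.90942909e-02  3.24949061e+00] 9.0833 [-0.13124156  0.21908887 -0.25407015] 0.08703108393001492
expected rim mid if nested [[427.77223373 188.66686927]
 [426.49135543 197.11115136]] [[329.08313267 200.1672106 ]]
```

View pics/m6.png

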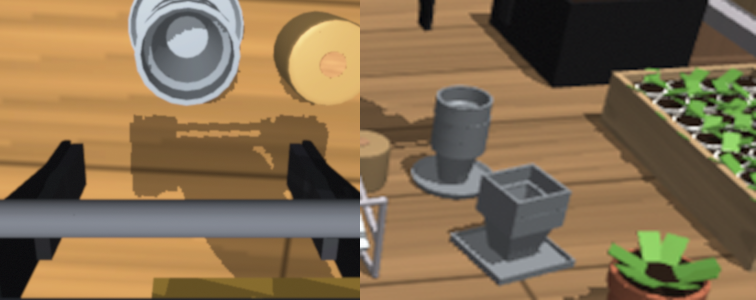

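The round pot is nested: its rim is at scene px (428,189), against a predicted (427.8,188.7). Next is the square pot.

```bash
cat >> h.py <<'E'
def go(o,t):
    psi=np.radians(o['tool_rot'][2]);d=np.array(t)-o['tool_pos']
    return np.round(1000*np.array([d[0]*np.cos(psi)+d[1]*np.sin(psi),d[0]*np.sin(psi)-d[1]*np.cos(psi),-d[2]]),1)
E
python3 - <<'E'
from h import *
C=cam('wrist',{'tool_pos':np.array([.55926,.06505,.19727]),'tool_rot':[179.98,.373,3.063]})
print(plane(C,[(425,198),(545,197)],.1214),plane(C,[(435,307),(553,303)],.1534))
o=telemetry.get_obs(); print(go(o,[.565,-.026,.21]))
E
```

```text
[[ 0.59673987  0.01071158  0.1214    ]
 [ 0.60104223 -0.05854697  0.1214    ]] [[ 0.54308425  0.00573733  0.1534    ]
 [ 0.54891553 -0.05794188  0.1534    ]]
[178.  326.4  -0.5]
```

Emit:
{"api": "arm_command", "payload": {"series": "18 32.5 0 -0.008 0;18 32.5 0 0 0;18 32.5 0 0 0;18 32.5 0 0 0;18 32.5 0 0 0;18 32.5 0 0 0;18 32.5 0 0 0;18 32.5 0 0 0;18 32.5 0 0 0;17 32.5 0 0 0;0 0 0 0 0;0 0 0 0 0"}}

```text
time_s: 10.18
tool_pos: [0.5687, -0.0264, 0.2076]
tool_rot: [-180.0, 0.1, 3.3]
force: [0.0, 0.5, -0.6]
grip_width: 0.0867
grasp_force: 0.0
```

Emit:
{"api": "arm_command", "payload": {"series": "-2 0 20 0 0;0 0 30 0 0;0 0 30 0 0;0 0 19 0 0;0 0 0 0 0;0 0 0 0 255;0 0 0 0 255;0 0 0 0 255;0 0 0 0 255;0 0 0 0 255;0 0 0 0 255;0 0 0 0 255", "squeeze": 8}}

```text
time_s: 11.18
tool_pos: [0.5671, -0.0231, 0.112]
tool_rot: [180.0, -0.2, 3.6]
force: [1.1, -1.1, 5.5]
grip_width: 0.0637
grasp_force: 8.0
```

Emit:
{"api": "arm_command", "payload": {"series": "4 0 -7 0 255;7 0 -12 0 255;7 0 -12 0 255;7 0 -12 0 255;7 0 -12 0 255;8 0 -14 0 255;0 0 -10 0 255;28 0 0 0 255;28 0 0 0 255;0 0 20 0 255;0 0 25 0 255;0 0 18 0 255;0 0 0 0 255;-9 0 0 0 255;-9 0 0 0 255;-8 0 0 0 255;-6 0 0 0 255;-5 0 0 0 255;0 0 0 0 255;0 0 0 0 255"}}

```text
time_s: 12.85
tool_pos: [0.6251, -0.0194, 0.1276]
tool_rot: [180.0, -0.1, 3.6]
force: [2.1, 0.6, 0.5]
grip_width: 0.0639
grasp_force: 8.0
```

Run:
```python
from h import *
o=telemetry.get_obs(); im=cams.read_camera('wrist'); print(o['tool_pos'],o['tool_rot'],o['time_s'],o['force'],o['grip_width'])
cv2.imwrite('pics/w7.png',im)
# bright interior-floor / edges: grey profile along column through the pot centre
g=cv2.cvtColor(im,cv2.COLOR_BGR2GRAY)
print([int(v) for v in g[180:346:3,318:338].mean(1)])
C=cam('wrist',o);p=np.array(o['tool_pos']);T=R.from_euler('xyz',o['tool_rot'],degrees=True);gr=p+[0,0,.019]
for t in (0,5,10,30):
    rt=T*R.from_euler('y',-t,degrees=True)  # tool z down
    print(t,[proj(C,gr+rt.apply([x,0,z]))[0].round().tolist() for x,z in ((.0145,.053),(-.0145,.053),(.0285,-.008),(.032,-.008))])
```

```text
[ 0.62507369 -0.01941853  0.12757779] [ 1.79956226e+02 -9.05163460e-02  3.58657136e+00] 12.85 [2.13897042 0.58220715 0.51786215] 0.06393239563071076
[162, 163, 166, 168, 168, 167, 166, 166, 166, 162, 156, 151, 149, 148, 150, 155, 158, 160, 161, 161, 156, 78, 77, 78, 123, 198, 198, 198, 203, 202, 202, 201, 200, 200, 199, 198, 198, 170, 125, 119, 119, 119, 159, 192, 187, 96, 76, 70, 70, 70, 69, 70, 70, 70, 70, 70]
0 [[328.0, 254.0], [328.0, 307.0], [329.0, 272.0], [329.0, 263.0]]
5 [[328.0, 263.0], [328.0, 317.0], [329.0, 268.0], [329.0, 259.0]]
10 [[328.0, 271.0], [328.0, 326.0], [329.0, 265.0], [329.0, 255.0]]
30 [[328.0, 306.0], [328.0, 364.0], [329.0, 258.0], [329.0, 249.0]]
```

Emit:
{"api": "arm_command", "payload": {"series": "-6 0 0 0 255;0 0 0 0 255;8 0 0 0 255;0 0 -30 0 255;0 0 -30 0 255;0 0 -25 0 255;0 0 0 0 255"}}

```text
time_s: 13.48
tool_pos: [0.6291, -0.0187, 0.2165]
tool_rot: [180.0, -0.3, 3.6]
force: [1.0, -0.3, -0.2]
grip_width: 0.0637
grasp_force: 8.0
```

Run:
```python
from h import *
T=cam('top'); px=lambda a:np.array(a)/2.96+[135,190]
ang=lambda q:np.degrees(np.arctan2((q[1]-q[0])[1],(q[1]-q[0])[0]))%90
print('top saucer',ang(plane(T,px([(193,85),(219,210)]),.01)),ang(plane(T,px([(219,210),(92,240)]),.01)))
C=cam('wrist',{'tool_pos':np.array([.55926,.06505,.19727]),'tool_rot':[179.98,.373,3.063]})
print('w2',ang(plane(C,[(82,130),(120,238)],.01)),ang(plane(C,[(82,130),(0,150)],.01)))
p,r=np.load('pics/w1.npy'); C=cam('wrist',{'tool_pos':p,'tool_rot':r})
print('w1',ang(plane(C,[(32,45),(66,138)],.01)),ang(plane(C,[(66,138),(0,152)],.01)))
# top image: saucer+pot mask, minAreaRect
im=cams.read_camera('top'); hsv=cv2.cvtColor(im,cv2.COLOR_BGR2HSV); m=((hsv[...,1]<70)*255).astype('uint8'); m[:,:140]=0;m[:,225:]=0;m[:205]=0;m[285:]=0
c=max(cv2.findContours(m,0,2)[0],key=cv2.contourArea); h=cv2.approxPolyDP(cv2.convexHull(c),3,True)[:,0]; print(h.tolist())
o=telemetry.get_obs(); print(o['tool_pos'],go(o,[.558,.3005,.21]),o['tool_rot'])
```

```text
top saucer 15.08172720338581 14.860813584116329
w2 13.70515956606505 15.792901356183023
w1 15.504539805156725 15.748350240345587
[[200, 218], [209, 260], [164, 270], [155, 254], [150, 224], [179, 217]]
[ 0.62801999 -0.01880297  0.21374652] [ -49.8 -323.1    3.7] [ 1.79980340e+02 -1.47311480e-01  3.59691902e+00]
```

Emit:
{"api": "arm_command", "payload": {"series": "-5.5 -36 0 0 255;-5.5 -36 0 0 255;-5.5 -36 0 0 255;-5.5 -36 0 0 255;-5.5 -36 0 0 255;-5.5 -36 0 0 255;-5.5 -36 0 0 255;-5.5 -36 0 0 255;-5.5 -35 0 0 255;0 0 0 -0.1 255;0 0 0 -0.1 255;0 0 0 0 255;0 0 0 0 255"}}

```text
time_s: 14.62
tool_pos: [0.5565, 0.2993, 0.2095]
tool_rot: [180.0, 0.2, 14.9]
force: [0.1, -0.8, 0.1]
grip_width: 0.0633
grasp_force: 8.0
```

Run:
```python
from h import *
o=telemetry.get_obs(); im=cams.read_camera('wrist'); s=cams.read_camera('scene'); print(o['tool_pos'],o['tool_rot'],o['time_s'],o['force'],o['grip_width'],go(o,[.558,.3005,.21]))
C=cam('wrist',o)
# overlay expected stack rim (green) and held-pot rim if upright (red)
def sq(c,yaw,h=.032):
    k=np.array([[1,1],[1,-1],[-1,-1],[-1,1]])*h; return np.c_[k,np.zeros(4)]@R.from_euler('z',yaw,degrees=True).as_matrix().T+c
p=np.array(o['tool_pos'])
for c,y,h,col in (((.558,.3005,.1),15,.032,(0,255,0)),(p+[0,0,.027],o['tool_rot'][2],.032,(0,0,255)),(p+[0,0,-.034],o['tool_rot'][2],.0145,(255,0,255))):
    cv2.polylines(im,[np.int32(proj(C,sq(np.array(c),y,h)))],True,col,1)
cv2.imwrite('pics/w8.png',np.hstack([im[100:460,140:500],cv2.resize(s[80:260,360:580],(440,360))]))
```

```text
[0.55649158 0.29931817 0.20945058] [179.95443132   0.22600716  14.88471097] 14.6167 [ 0.08535559 -0.80670267  0.14474775] 0.06332087644767918 [ 1.8 -0.8 -0.5]
```

View pics/w8.png

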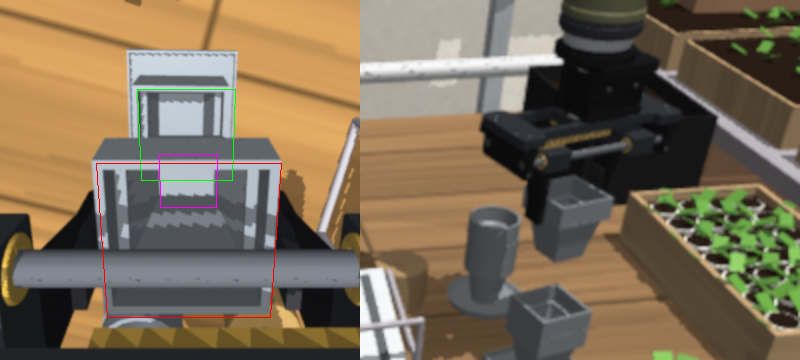

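The stack rim outline (green) and the held-pot rim (red) both match the picture, so the pot is aligned and upright. I'll lower it.

Emit:
{"api": "arm_command", "payload": {"series": "1 0 20 0 255;0 0 30 0 255;0 0 20 0 255;0 0 15 0 255;0 0 10 0 255;0 0 7 0 255;0 0 4 0 255;0 0 0 0 255"}}

```text
time_s: 15.38
tool_pos: [0.5579, 0.301, 0.1054]
tool_rot: [-180.0, 0.0, 15.0]
force: [-0.5, 1.0, -0.2]
grip_width: 0.0639
grasp_force: 8.0
```

Emit:
{"api": "arm_command", "payload": {"series": "0 0 4 0 255;0 0 4 0 255;0 0 3 0 255;0 0 0 0 255"}}

```text
time_s: 15.72
tool_pos: [0.5588, 0.3023, 0.0999]
tool_rot: [-180.0, -0.2, 15.1]
force: [-8.5, -4.0, 22.6]
grip_width: 0.0638
grasp_force: 21.7
```

Emit:
{"api": "arm_command", "payload": {"series": "0 0 -2 0 255;0 0 0 0 40;0 0 0 0 40;0 0 0 0 0;0 0 0 0 0;0 0 0 0 0;0 0 -30 0 0;0 0 -40 0 0;0 0 -40 0 0;-15 0 0 0 0;-25 0 0 0 0;0 0 0 0 0"}}

```text
time_s: 16.72
tool_pos: [0.5165, 0.2896, 0.2076]
tool_rot: [179.9, 0.0, 15.2]
force: [-0.1, 1.4, -0.5]
grip_width: 0.087
grasp_force: 0.0
```

Run:
```python
from h import *
o=telemetry.get_obs(); im=cams.read_camera('wrist'); s=cams.read_camera('scene'); print(o['tool_pos'],o['tool_rot'],o['time_s'])
cv2.imwrite('pics/w9.png',im);cv2.imwrite('pics/s9.png',s)
def chk(im,C,box):
    x0,y0,x1,y1=box; h=cv2.cvtColor(im,cv2.COLOR_BGR2HSV); m=np.zeros(im.shape[:2],'uint8'); m[y0:y1,x0:x1]=((h[...,1]<70)*255)[y0:y1,x0:x1]
    c=max(cv2.findContours(m,0,2)[0],key=cv2.contourArea); return cv2.approxPolyDP(cv2.convexHull(c),2,True)[:,0].tolist()
k=np.array([[1,1],[1,-1],[-1,-1],[-1,1]])*.032; yaw=np.radians(15)
Rz=np.array([[np.cos(yaw),-np.sin(yaw)],[np.sin(yaw),np.cos(yaw)]])
S=cam('scene')
P=np.c_[k@Rz.T+[.558,.3005],np.full(4,.124)]
print('pred scene sq rim',proj(S,P).round(1).tolist()); print(chk(s,S,(425,175,490,285)))
print('pred wrist',proj(cam('wrist',o),P).round().tolist()); print(chk(im,0,(200,60,470,300)))
print(go(o,[.572,-.129,.215]))
```

```text
[0.5165421  0.28960619 0.20757433] [1.79852879e+02 2.70212357e-02 1.51560434e+01] 16.7167
pred scene sq rim [[476.1, 225.7], [451.9, 231.9], [434.6, 217.6], [458.0, 212.0]]
[[429, 175], [436, 175], [477, 226], [476, 273], [443, 282], [425, 263], [425, 182]]
pred wrist [[272.0, 126.0], [385.0, 127.0], [380.0, 235.0], [276.0, 235.0]]
[[265, 99], [380, 102], [372, 231], [268, 228]]
[-55.9 418.5  -7.4]
```

The nested square pot's rim corner is at scene px (477,226), against a predicted (476,226), so it is seated. Next is the odd pot.

Emit:
{"api": "arm_command", "payload": {"series": "0 0 0 0.1 0;0 0 0 0.1 0;2.7 38.2 0 0 0;2.7 38.2 0 0 0;2.7 38.2 0 0 0;2.7 38.2 0 0 0;2.7 38.2 0 0 0;2.7 38.2 0 0 0;2.7 38.2 0 0 0;2.7 38.2 0 0 0;2.7 38.2 0 0 0;2.7 38.2 0 0 0;2.7 38.2 0 0 0;0 0 0 0 0;0 0 0 0 0"}}

```text
time_s: 18.07
tool_pos: [0.5756, -0.1322, 0.2057]
tool_rot: [179.9, 0.1, 3.2]
force: [-0.1, 0.5, 0.5]
grip_width: 0.0869
grasp_force: 0.0
```

Run:
```python
from h import *
o=telemetry.get_obs(); im=cams.read_camera('wrist'); print(o['tool_pos'],o['tool_rot'],o['time_s'])
C=cam('wrist',o); cv2.imwrite('pics/w10.png',im)
h=cv2.cvtColor(im,cv2.COLOR_BGR2HSV); m=((h[...,2]<125)&(h[...,1]<75)).astype('uint8')*255; m[315:]=0; m[:,:232]=0; m[:,425:]=0
c=max(cv2.findContours(m,0,2)[0],key=cv2.contourArea); print(cv2.boundingRect(c),cv2.contourArea(c))
a=np.linspace(0,2*np.pi,60); ex=R.from_euler('yz',[30,3.8],degrees=True)
P=np.array([.579,-.1285,.137])+ex.apply(np.c_[32*np.cos(a),32*np.sin(a),0*a]/1000); q=proj(C,P); print('pred',q.min(0),q.max(0))
print(go(o,[.573,-.1285,.108]))
```

```text
[ 0.5756288  -0.13218318  0.20572612] [1.79943689e+02 5.57010281e-02 3.19554711e+00] 18.0667
(270, 205, 104, 110) 8699.5
pred [267.22260801 201.11820316] [376.5025069 308.2331648]
[-2.4 -3.8 97.7]
```

Emit:
{"api": "arm_command", "payload": {"series": "-3.5 -3 20 0 0;0 0 30 0 0;0 0 30 0 0;0 0 17 0 0;0 0 0 0 0;0 0 0 0 255;0 0 0 0 255;0 0 0 0 255;0 0 0 0 255;0 0 0 0 255;0 0 0 0 255;0 0 0 0 255", "squeeze": 8}}

```text
time_s: 19.12
tool_pos: [0.573, -0.125, 0.111]
tool_rot: [179.9, -0.2, 3.6]
force: [1.2, 0.2, 6.1]
grip_width: 0.0656
grasp_force: 8.0
```

Emit:
{"api": "arm_command", "payload": {"series": "4 0 -7 0 255;7 0 -12 0 255;7 0 -12 0 255;7 0 -12 0 255;7 0 -12 0 255;8 0 -14 0 255;0 -25 -10 0 255;0 -35 0 0 255;0 -35 0 0 255;0 -10 0 0 255;30 0 0 0 255;30 0 0 0 255;0 0 0 0 255;0 0 0 0 255"}}

```text
time_s: 20.28
tool_pos: [0.6652, -0.0131, 0.1869]
tool_rot: [-179.9, 0.2, 3.6]
force: [-0.2, -0.3, -1.2]
grip_width: 0.0647
grasp_force: 8.0
```

Emit:
{"api": "arm_command", "payload": {"series": "6 0 10 0 255;0 0 20 0 255;0 0 25 0 255;0 0 15 0 255;0 0 0 0 255;-9 0 0 0 255;-9 0 0 0 255;-9 0 0 0 255;-7 0 0 0 255;-5 0 0 0 255;-3 0 0 0 255;0 0 0 0 255"}}

```text
time_s: 21.28
tool_pos: [0.6306, -0.0159, 0.1207]
tool_rot: [180.0, -0.3, 3.6]
force: [5.8, -0.4, 2.0]
grip_width: 0.0647
grasp_force: 8.0
```

Run:
```python
from h import *
o=telemetry.get_obs(); s=cams.read_camera('scene'); print(o['tool_pos'],o['tool_rot'],o['time_s'],o['force'])
cv2.imwrite('pics/s11.png',s);S=cam('scene')
p=np.array(o['tool_pos']); hz=p[2]+.019-.062
# predicted silhouette of an upright / tilted pot, compare with dark-grey mask
T=R.from_euler('xyz',o['tool_rot'],degrees=True)
a=np.linspace(0,2*np.pi,80); ring=np.c_[.032*np.cos(a),.032*np.sin(a),0*a]
for t in (-5,0,5,10,20,30):
    rt=R.from_euler('yz',[t,o['tool_rot'][2]],degrees=True); b=proj(S,p+[0,0,.019]+rt.apply(ring-[0,0,.062])); u=proj(S,p+[0,0,.019]+rt.apply(ring+[0,0,.010]))
    print(t,'foot bottom row',b[:,1].max().round(1),'rim rows',u[:,1].min().round(1),u[:,1].max().round(1),'cols',b[:,0].min().round(),b[:,0].max().round())
g=cv2.cvtColor(s,cv2.COLOR_BGR2GRAY); c=int(b[:,0].mean()); print(c,[(r,int(v)) for r,v in zip(range(190,270,2),g[190:270:2,c-3:c+4].mean(1))])
```

```text
[ 0.63061686 -0.01592674  0.12070424] [179.951066    -0.30732242   3.59082017] 21.2833 [ 5.84154556 -0.40674356  2.02889322]
-5 foot bottom row 280.2 rim rows 233.4 249.2 cols 304.0 335.0
0 foot bottom row 279.7 rim rows 232.5 250.6 cols 303.0 334.0
5 foot bottom row 279.0 rim rows 231.6 252.0 cols 303.0 333.0
10 foot bottom row 278.0 rim rows 230.9 253.4 cols 302.0 333.0
20 foot bottom row 275.4 rim rows 229.7 255.9 cols 301.0 332.0
30 foot bottom row 272.0 rim rows 228.9 258.0 cols 301.0 331.0
315 [(190, 16), (192, 15), (194, 15), (196, 14), (198, 15), (200, 15), (202, 14), (204, 15), (206, 16), (208, 18), (210, 17), (212, 33), (214, 34), (216, 61), (218, 104), (220, 234), (222, 220), (224, 174), (226, 127), (228, 155), (230, 223), (232, 234), (234, 148), (236, 74), (238, 75), (240, 75), (242, 75), (244, 75), (246, 75), (248, 75), (250, 80), (252, 115), (254, 88), (256, 89), (258, 89), (260, 89), (262, 89), (264, 89), (266, 89), (268, 89)]
```

Emit:
{"api": "arm_command", "payload": {"series": "-1 0 0 0 255;8 0 0 0 255;0 0 -37 0 255;0 0 -37 0 255;0 0 -36 0 255;-24 26.8 0 0 255;-24 26.8 0 0 255;-24 26.8 0 0 255;-24 26.8 0 0 255;-24 26.8 0 0 255;-24 26.8 0 0 255;-24 26.8 0 0 255;-24 26.8 0 0 255;-24 26.8 0 0 255;-24 26.8 0 0 255;0 0 0 0.115 255;0 0 0 0.115 255;0 0 0 0 255;0 0 0 0 255"}}

```text
time_s: 22.92
tool_pos: [0.4127, -0.2973, 0.2277]
tool_rot: [-179.9, 0.2, -9.4]
force: [-0.1, -0.5, -0.1]
grip_width: 0.0647
grasp_force: 8.0
```

Run:
```python
from h import *
o=telemetry.get_obs(); print(o['tool_pos'],o['tool_rot'],o['grip_width'],go(o,[.413,-.299,.08]))
```

```text
[ 0.41273655 -0.29726098  0.2277149 ] [-1.79912573e+02  1.66206299e-01 -9.38160881e+00] 0.06467433725681379 [  0.5   1.7 147.7]
```

Emit:
{"api": "arm_command", "payload": {"series": "0 1.5 30 0 255;0 0 40 0 255;0 0 40 0 255;0 0 30 0 255;0 0 20 0 255;0 0 8 0 255;0 0 0 0 255"}}

```text
time_s: 23.5
tool_pos: [0.4118, -0.2977, 0.0583]
tool_rot: [-179.8, 0.3, -9.4]
force: [-0.3, -0.7, -1.0]
grip_width: 0.0652
grasp_force: 8.0
```

Emit:
{"api": "arm_command", "payload": {"series": "0 0 4 0 255;0 0 3 0 255;0 0 0 0 255"}}

```text
time_s: 23.75
tool_pos: [0.4139, -0.2999, 0.0545]
tool_rot: [179.9, -0.1, -9.5]
force: [-0.4, -0.5, -0.6]
grip_width: 0.065
grasp_force: 8.0
```

Emit:
{"api": "arm_command", "payload": {"series": "0 0 3 0 255;0 0 2 0 255;0 0 0 0 255"}}

```text
time_s: 24.0
tool_pos: [0.4156, -0.3005, 0.0505]
tool_rot: [179.9, -0.3, -9.6]
force: [2.2, 0.4, 4.5]
grip_width: 0.0651
grasp_force: 8.0
```

Contact. I'll press lightly to square the pot, then release and retreat.

Emit:
{"api": "arm_command", "payload": {"series": "0 0 3 0 255;0 0 0 0 255;0 0 -1 0 40;0 0 0 0 40;0 0 0 0 0;0 0 0 0 0;0 0 0 0 0;0 0 -30 0 0;0 0 -40 0 0;0 0 -40 0 0;0 0 -40 0 0;20 35 0 0 0;20 35 0 0 0;20 35 0 0 0;20 35 0 0 0;20 35 0 0 0;0 0 0 0 0"}}

```text
time_s: 25.42
tool_pos: [0.4812, -0.4962, 0.1921]
tool_rot: [179.9, 0.2, -10.0]
force: [-2.5, 0.3, -0.5]
grip_width: 0.0868
grasp_force: 0.0
```

Run:
```python
from h import *
o=telemetry.get_obs(); print(o['tool_pos'],o['tool_rot'],o['grip_width'],o['force'],o['time_s'])
t=cams.read_camera('top'); s=cams.read_camera('scene'); cv2.imwrite('pics/t12.png',t);cv2.imwrite('pics/s12.png',s)
T=cam('top');S=cam('scene')
def dark(im,box,vmax=150,smax=75):
    x0,y0,x1,y1=box;h=cv2.cvtColor(im,cv2.COLOR_BGR2HSV)[y0:y1,x0:x1]; m=((h[...,2]<vmax)&(h[...,1]<smax)).astype('uint8')*255
    c=max(cv2.findContours(m,0,2)[0],key=cv2.contourArea); hull=cv2.convexHull(c)[:,0]+[x0,y0]; return hull
def pred(C,c,prof,sq=None,tilt=(0,0)):
    P=[]
    for z,r in prof:
        if sq is None: a=np.linspace(0,2*np.pi,60); q=np.c_[r*np.cos(a),r*np.sin(a)]
        else: q=r*np.array([[1,1],[1,-1],[-1,-1],[-1,1]])@R.from_euler('z',sq,degrees=True).as_matrix()[:2,:2].T
        P.append(np.c_[q,np.full(len(q),z)])
    return proj(C,np.vstack(P)*1+[*c,0])
def show(n,im,C,box,pr,**k):
    h=dark(im,box,**k); print(n,'obs',h.min(0),h.max(0),'pred',pr.min(0).round(),pr.max(0).round())
odd=pred(T,(.415,-.301),[(.007,.032),(.079,.032)])
b=lambda p,m=8:[int(v) for v in (*np.clip(p.min(0)-m,0,None),*(p.max(0)+m))]
show('odd top',t,T,b(odd,12),odd)
odd=pred(S,(.415,-.301),[(.007,.032),(.079,.032)]); show('odd scene',s,S,b(odd,12),odd)
for n,c,sq in (('round',(.399,.292),None),('square',(.558,.3005),15)):
    for nm,im,C in (('top',t,T),('scene',s,S)):
        for z in ((.124,),):
            pr=pred(C,c,[(.124,.032),(.1,.032)],sq); 
            show(n+' '+nm,im,C,b(pr,10),pr,vmax=255)
```

```text
[ 0.48119706 -0.49622456  0.192074  ] [ 1.79915529e+02  1.75168960e-01 -9.96721029e+00] 0.08682774748791168 [-2.5419305   0.29955874 -0.46007969] 25.4167
odd top obs [455 302] [498 334] pred [455. 303.] [500. 337.]
odd scene obs [174 218] [205 257] pred [174. 218.] [206. 257.]
round top obs [148 298] [196 347] pred [148. 304.] [187. 340.]
round scene obs [412 182] [440 212] pred [414. 183.] [441. 203.]
square top obs [146 214] [200 266] pred [148. 215.] [191. 257.]
square scene obs [423 201] [477 250] pred [433. 212.] [476. 241.]
```

Run:
```python
from h import *
s=cv2.imread('pics/s12.png'); t=cv2.imread('pics/t12.png'); hs=cv2.cvtColor(s,cv2.COLOR_BGR2HSV)[...,1]; ht=cv2.cvtColor(t,cv2.COLOR_BGR2HSV)[...,1]
for c,e in ((450,213.9),(454,213),(458,212),(464,216.6),(470,221.1)): print('scene col',c,'exp',e,'first grey',next(r for r in range(200,240) if hs[r,c]<70))
yaw=np.radians(15);k=np.array([[1,1],[1,-1],[-1,-1],[-1,1]])*.032;Rz=np.array([[np.cos(yaw),-np.sin(yaw)],[np.sin(yaw),np.cos(yaw)]])
print('top pred',proj(cam('top'),np.c_[k@Rz.T+[.558,.3005],np.full(4,.124)]).round(1).tolist())
m=((ht<70)*255).astype('uint8'); m[:,:135]=0;m[:,225:]=0;m[:200]=0;m[285:]=0
c=max(cv2.findContours(m,0,2)[0],key=cv2.contourArea); print(cv2.approxPolyDP(cv2.convexHull(c),2,True)[:,0].tolist())
a=np.linspace(0,2*np.pi,200);q=proj(cam('scene'),np.c_[.399+.032*np.cos(a),.292+.032*np.sin(a),np.full(200,.124)])
for c in (417,422,428,433,438): print('round col',c,'exp',q[np.abs(q[:,0]-c)<.8][:,1].min().round(1),next(r for r in range(170,215) if hs[r,c]<70))
```

```text
scene col 450 exp 213.9 first grey 215
scene col 454 exp 213 first grey 214
scene col 458 exp 212 first grey 213
scene col 464 exp 216.6 first grey 216
scene col 470 exp 221.1 first grey 220
top pred [[147.7, 222.7], [181.6, 214.9], [188.1, 247.6], [153.9, 255.7]]
[[200, 218], [208, 260], [164, 270], [151, 253], [146, 221], [177, 214]]
round col 417 exp 184.3 184
round col 422 exp 182.9 183
round col 428 exp 182.9 183
round col 433 exp 183.7 184
round col 438 exp 185.7 186
```

```bash
python3 -c "
from cell import env
print(env.sign_off())"
```

```text
the job is handed in; nothing more can be done
None
```

I handed in the job at about 25 s: the round and square pots are nested in their stacks and the straight pot stands in the flat, all within about 1–3 px of prediction in my final camera check (the sign-off returned no verdict).

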